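Tip the round-nosed sanding block out of its row

ROBOT

A 6-joint arm with a two-finger parallel gripper is mounted at the origin on a cart in front of the work surface, level with it; the furniture and walls round the work are solid. World frame = base frame: x ahead of the robot, y to its left, z up, the work surface at z = 0. Lengths are in m, angles in rad, forces in N, time in s.
With the tool pointing down it reaches from about 0.325 to 0.9 m from the base axis. Payload 6.1 kg.
Tool frame: the origin (TCP) lies midway between the tips of the shut fingers; the grasp point (between the pads) lies 19 mm behind it; x points along the fingers, y is the direction in which the jaws open and shut, and the axes are right-handed (so a half turn about x gives the same grasp; the last joint's range is limited). The gripper opens to 85 mm and grips with 20 to 120 N. Pads are 22 mm wide; open, the fingers measure 114 mm over their backs; the gripper's body (76 mm by 85 mm) begins 54 mm behind the grasp point. The pads swing forward as they close: fully open they stand 13 mm farther back than shut.
Start: joints at [1.184, 0.22, 1.526, -0, 1.395, -0.126], TCP at [0.161, 0.604, 0.231] pointing down, gripper open.
Joint ranges: [-2.98, 2.98], [-0.91, 2.08], [0.09, 2.57], [-1.24, 4.39], [0.2, 2.65], [-2.68, 2.68]. Speed limits (rad/s): [2.57, 2.57, 3.01, 3.14, 3.14, 3.14].

INTERFACE

Orientations are given as [roll, pitch, yaw] about the fixed x, y, z axes, in that order (R = Rz(yaw) Ry(pitch) Rx(roll)).
In Python, from plant import movep, move_l, set_joints, gripper_to, hold, inverse_kinematics, observe, get_image, get_calibration, Unreachable, job_done gives the robot as it stands. Calls block until the motion is done:
- movep(position, orientation): joint-space move of the TCP to a pose.
- move_l(position, feed=0.15, rotation=None, max_force=None): straight line of the TCP; rotation=None keeps the orientation; feed is the mean speed in m/s. With max_force (N) it stops when the force on the tool has changed by that much, and returns True; else False.
- set_joints(angles): joint-space move.
- gripper_to(opening, f_grip=None): finger opening in m; f_grip is the grip in N (None keeps the last); returns when the fingers have stopped.
- hold(seconds).
- inverse_kinematics(position, orientation): joint angles nearest the present ones, or None.
- observe(): the state.
- get_image(name): name is "side" or "top" or "wrist"; returns (picture, depth): 480x640x3 uint8, red, green, blue; 480x640 float32, m along the optical axis (not along the pixel's ray), 0 where there is no reading.
- get_calibration(name): a dict with "intrinsics" (3x3 intrinsics, pixels), "world_from_camera" (4x4, takes a point from camera to world coordinates). Camera axes: x right, y down, z forward; pixel columns grow to the right and rows downward; lengths in m; the calibration is good to about 2 mm. A picture is of the moment at which its call begins: read the wrist's pose just before it. get_calibration takes no time and is no camera call; for the wrist camera it gives the pose at the moment of the call.
A pose or a line that the arm cannot do raises Unreachable and nothing moves.
- job_done(): hands the job in, once; it reports no verdict.
The state is a dict: "time_s": time; "q": joint angles; "joint_velocities": joint speeds; "joint_torque": joint torques, N m; "eef_pos": TCP position; "tcp_rot": TCP orientation; "ft_force": force on the tool from outside, world axes, zero at the start; "torque": the same for the moment, N m; "opening": finger opening in m.
Only numpy, scipy, OpenCV 4.12 (cv2) and the standard library are available. Lean on these libraries where they do the work, as an engineer would, in place of code of your own. Each camera call takes 0.05 s, during which the arm holds its last target.

TASK

Five profile sanding blocks stand packed tightly side by side in a wooden rack. Tip the round-nosed one forward by its top until it leans out of the row on the rack's front ramp, then lift it out and stand it upright in the shallow tray without dropping it. Leave the other four blocks standing in the rack, and do not disturb the bottle, the jar or the weight.

Things in the scene. Friction and masses are not known exactly. Their poses are not given: they have to be found in the camera images.
- rack: Fixed wooden rack, about 125 mm deep, 200 mm wide; origin on the table under its middle, -x its front, y along the row. Five blocks side by side, 36 mm apart with 2 mm gaps, in any order. Standing blocks: undersides 28, tops 138 mm above the table, fronts at about x=-50, backs at x=+50 mm. Low back stop behind them, 46 mm high, x=54 to 62 mm; end cheeks 48 mm high.
- ramp_edge (a point): Middle of the upper edge of the rack's front ramp, x=-20 mm in the rack, 28 mm above the table. Flat floor behind it, a 28 degree down-ramp before it. Blocks overhang it by 30 mm and rock about it, if pulled forward at the top of their back or pressed down at the front of their top; past about 20 degrees one falls forward and rests stably, leaning 28 degrees.
- lip (a point): Middle of the top of the lip at the foot of the ramp, 33 mm along the ramp from its upper edge; it rises 10 mm square to the ramp and stops a leaning block from sliding. A leaning block's top front stands about 48 mm ahead of the neighbours' fronts, so that both its sides can be gripped there.
- round_block_center (a point): The block to take: the only one with a half-round front (17 mm radius over its whole height; sides flat from 17 mm behind the nose). Profile sanding block, 100 mm deep (x), 34 thick (y), 110 high (z), wood with a dark rubber front (-x), on end in the rack, about 0.22 kg.  Point at its centre, 55 mm above its underside; z up its height, -x out of the front.
- flat_block_1_center (a point): Flat-fronted profile sanding block, 100 mm deep (x), 34 thick (y), 110 high (z), wood with a dark rubber front (-x), on end in the rack, about 0.22 kg. To be left standing in the rack. Point at its centre, 55 mm above its underside; z up its height, -x out of the front.
- flat_block_2_center (a point): Flat-fronted profile sanding block, 100 mm deep (x), 34 thick (y), 110 high (z), wood with a dark rubber front (-x), on end in the rack, about 0.22 kg. To be left standing in the rack. Point at its centre, 55 mm above its underside; z up its height, -x out of the front.
- flat_block_3_center (a point): Flat-fronted profile sanding block, 100 mm deep (x), 34 thick (y), 110 high (z), wood with a dark rubber front (-x), on end in the rack, about 0.22 kg. To be left standing in the rack. Point at its centre, 55 mm above its underside; z up its height, -x out of the front.
- wedge_block_center (a point): Wedge-nosed profile sanding block, 100 mm deep (x), 34 thick (y), 110 high (z), wood with a dark rubber front (-x), on end in the rack, about 0.22 kg. To be left standing in the rack. Point at its centre, 55 mm above its underside; z up its height, -x out of the front.
- tray: Fixed shallow wooden tray, 160 mm (x) by 90 mm (y) outside, walls 5 mm thick and 16 mm high, floor 5 mm above the table; inside 150 by 80 mm, so the block stands in it only with its 100 mm depth roughly along the tray's x, either way round. Origin on the table under its middle.
- dropper_bottle: Brown dropper bottle, 32 mm diameter, 102 mm high, bystander; origin at the centre of its underside.
- jar: Green pigment jar with white lid, 48 mm diameter, 59 mm high, bystander; origin at the centre of its underside.
- weight: Stone-coloured press weight with a knob, 50 mm diameter, 55 mm high, bystander; origin at the centre of its underside.
There are look-alikes about, which are no part of the job. What is shaped like the part that bears flat_block_2_center but white is not meant.

How it is judged:
On the way:
1. the round-nosed block leans forward more than 23 degrees, its foot still in its place in the rack (angle between round_block_center's own z axis and vertical between 0.4 and 0.75 rad and z of round_block_center in the frame of rack below 0.1 m and x of round_block_center in the frame of rack between -0.06 and -0.015 m and y of round_block_center in the frame of rack between -0.09 and 0.09 m), for 0.2 s.
At the end, for the whole second after the job is handed in: The round-nosed block stands upright (within 4.5 degrees) and at rest on the tray's floor, wholly inside its walls; the other four blocks stand in the rack (within 7 degrees of upright, not shifted out of the row) (angle between round_block_center's own z axis and vertical below 0.08 rad and z of round_block_center in the frame of tray between 0.05 and 0.065 m and x of round_block_center in the frame of tray between -0.035 and 0.035 m and y of round_block_center in the frame of tray between -0.035 and 0.035 m and linear speed of round_block below 0.02 m/s and angle between each of flat_block_1_center, flat_block_2_center, flat_block_3_center, wedge_block_center's own z axis and vertical below 0.12 rad and z of each of flat_block_1_center, flat_block_2_center, flat_block_3_center, wedge_block_center in the frame of rack below 0.09 m and x of flat_block_1_center in the frame of rack between -0.025 and 0.025 m and y of flat_block_1_center in the frame of rack between -0.1 and 0.1 m and x of flat_block_2_center in the frame of rack between -0.025 and 0.025 m and y of flat_block_2_center in the frame of rack between -0.1 and 0.1 m and x of flat_block_3_center in the frame of rack between -0.025 and 0.025 m and y of flat_block_3_center in the frame of rack between -0.1 and 0.1 m and x of wedge_block_center in the frame of rack between -0.025 and 0.025 m and y of wedge_block_center in the frame of rack between -0.1 and 0.1 m); the robot touches nothing.
It fails at once if another block is tipped more than 17 degrees (angle between any of flat_block_1_center, flat_block_2_center, flat_block_3_center, wedge_block_center's own z axis and vertical above 0.3 rad).
It fails at once if the bottle, jar or weight is moved more than 25 mm or tipped over (distance of any of dropper_bottle, jar, weight from where it was at the start of the episode above 0.025 m or angle between any of dropper_bottle, jar, weight's own z axis and vertical above 0.4 rad).
It fails at once if the round-nosed block is dropped (falls faster than 0.7 m/s with no finger on it) (linear speed of round_block above 0.7 m/s and contact force between the fingers and round_block below 0.2 N).
It also fails if it takes over 54 s, if anything falls off the work surface, if the arm or the gripper's body presses on something with over 40 N, if the wrist force passes 120 N, or if a joint passes its speed limit or range.

## Working session

There is one attempt and no reset: what is moved stays moved. The work goes in short steps, each a Python script; the robot and the scene stay as the last script left them, time stands still between calls to the robot, and variables do not carry over. Pictures are saved under pics/ and viewed, and the job is handed in when it is done.

```bash
ls; mkdir -p pics; python3 - <<'E'
from plant import *
import cv2,numpy as np
np.set_printoptions(precision=4,suppress=True)
for n in ("side","top","wrist"):
    im,d=get_image(n); cv2.imwrite(f"pics/{n}0.png",im[:,:,::-1]); np.save(f"{n}0_d.npy",d); 
    c=get_calibration(n); print(n,c["intrinsics"],c["world_from_camera"])
print(observe())
E
```

```text
pics
side [[500.8394   0.     321.3804]
 [  0.     500.8394 241.0464]
 [  0.       0.       1.    ]] [[ 0.8304 -0.2156  0.5138 -0.0587]
 [-0.5568 -0.3581  0.7495 -0.8901]
 [ 0.0224 -0.9084 -0.4174  0.5694]
 [ 0.      0.      0.      1.    ]]
top [[611.0585   0.     323.3382]
 [  0.     611.0585 229.7214]
 [  0.       0.       1.    ]] [[ 0.0288 -0.992   0.1227  0.3369]
 [-0.9996 -0.0282  0.0063 -0.035 ]
 [-0.0028 -0.1228 -0.9924  1.504 ]
 [ 0.      0.      0.      1.    ]]
wrist [[388.0266   0.     317.5307]
 [  0.     388.0266 242.1477]
 [  0.       0.       1.    ]] [[ 0.2589  0.9245  0.2798  0.0896]
 [ 0.9659 -0.2475 -0.0762  0.6222]
 [-0.0012  0.2899 -0.957   0.3737]
 [ 0.      0.      0.      1.    ]]
{'time_s': 0.15, 'q': array([ 1.1839,  0.2211,  1.5273, -0.    ,  1.3947, -0.1261]), 'joint_velocities': array([ 0.0007, -0.0017, -0.0041, -0.0008,  0.0014,  0.0004]), 'joint_torque': array([  0.0008, -49.749 , -38.9902,  -0.0004,   0.0071,  -0.    ]), 'eef_pos': array([0.161 , 0.6034, 0.2304]), 'tcp_rot': array([-1.6956,  1.5693, -1.9565]), 'ft_force': array([-0.0001,  0.7196, -0.1761]), 'torque': array([-0.0397,  0.0196,  0.0076]), 'opening': 0.08526694847560516}
```

View pics/top0.png

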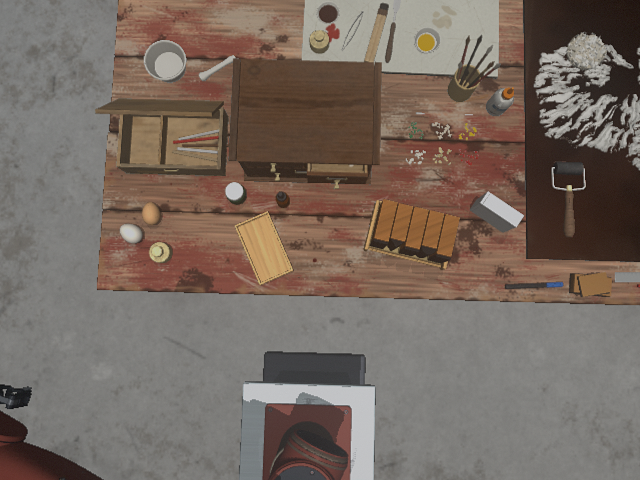

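View pics/side0.png

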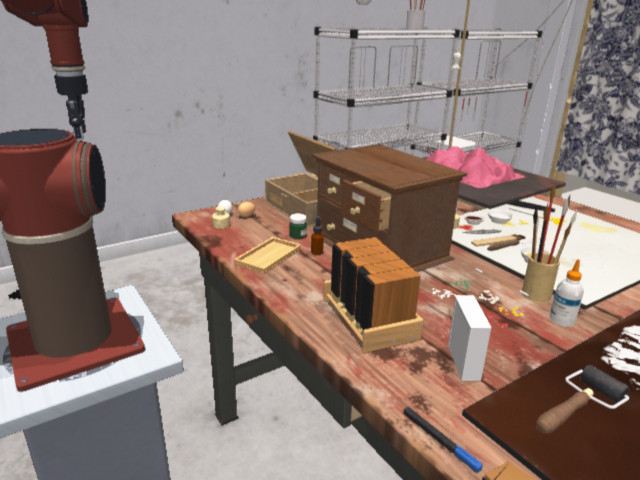

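View pics/wrist0.png

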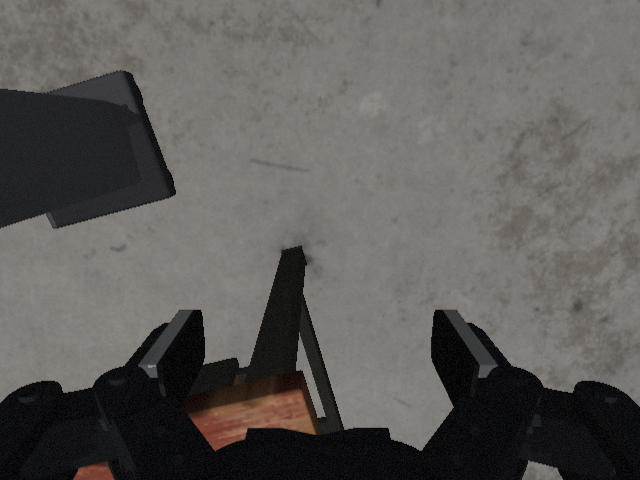

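```bash
cat > h.py <<'E'
from plant import *
import cv2,numpy as np
np.set_printoptions(precision=4,suppress=True)
def pt(c,u,v,z):
    K=c["intrinsics"];T=c["world_from_camera"]
    r=T[:3,:3]@np.linalg.solve(K,[u,v,1.]);o=T[:3,3]
    return o+r*(z-o[2])/r[2]
def ptd(c,d,u,v):
    K=c["intrinsics"];T=c["world_from_camera"]
    z=np.median(d[v-1:v+2,u-1:u+2]); return T[:3,3]+T[:3,:3]@(np.linalg.solve(K,[u,v,1.])*z)
E
python3 - <<'E'
from h import *
a=cv2.imread("pics/top0.png"); b=a[185:285,355:535]; cv2.imwrite("pics/topc.png",cv2.resize(b,(792,440),interpolation=cv2.INTER_CUBIC))
a=cv2.imread("pics/side0.png"); b=a[225:355,310:430]; cv2.imwrite("pics/sidec.png",cv2.resize(b,(540,585),interpolation=cv2.INTER_CUBIC))
c=get_calibration("top");d=np.load("top0_d.npy")
for n,u,v in [("rackblk",410,225),("tray",264,248),("bottle",282,199),("jar",235,192),("chestfront",310,160),("chesttop",306,110),("white",500,210)]: print(n,ptd(c,d,u,v))
E
```

```text
rackblk [ 0.522  -0.2212  0.1379]
tray [0.4726 0.1194 0.0049]
bottle [0.5841 0.0742 0.0751]
jar [0.6009 0.1891 0.0579]
chestfront [0.6432 0.0059 0.2297]
chesttop [0.7524 0.0179 0.2316]
white [ 0.566  -0.4311  0.1133]
```

View pics/topc.png

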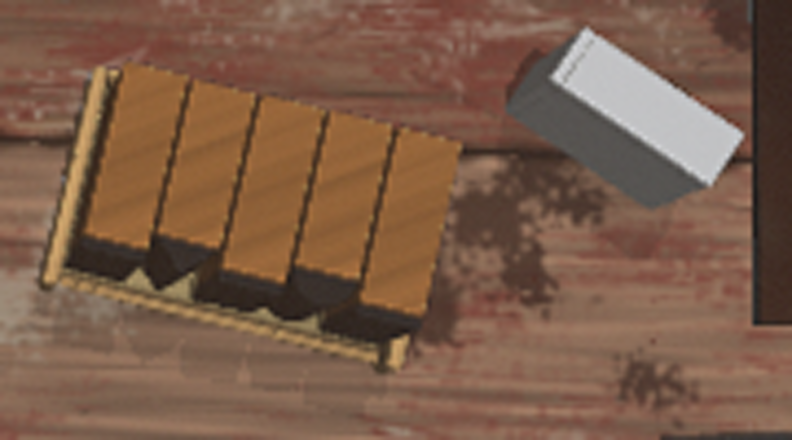

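View pics/sidec.png

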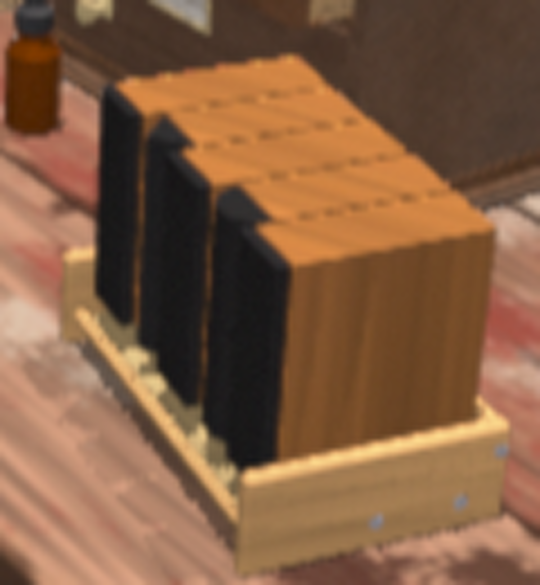

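```bash
cat >> h.py <<'E'
def cloud(c,d):
    K=c["intrinsics"];T=c["world_from_camera"]
    v,u=np.mgrid[0:d.shape[0],0:d.shape[1]]
    p=np.stack([(u-K[0,2])/K[0,0]*d,(v-K[1,2])/K[1,1]*d,d],-1)
    P=p@T[:3,:3].T+T[:3,3]; P[d<=0]=np.nan; return P
from scipy.spatial.transform import Rotation as Rot
E
python3 - <<'E'
from h import *
c=get_calibration("top");d=np.load("top0_d.npy");P=cloud(c,d)
def rect(m):
    m=cv2.morphologyEx(m.astype(np.uint8),cv2.MORPH_OPEN,np.ones((3,3)))
    n,l,s,_=cv2.connectedComponentsWithStats(m); 
    for k in range(1,n):
        if s[k,4]>40:
            q=P[l==k]; r=cv2.minAreaRect((q[:,:2]*1000).astype(np.float32)); print(s[k],r,q[:,2].mean())
Z=P[:,:,2]
roi=np.zeros_like(Z,bool); roi[185:280,355:470]=1
print("tops");rect(roi&(Z>.128)&(Z<.148))
roi[:]=0; roi[205:290,225:300]=1
print("tray");rect(roi&(Z>.003)&(Z<.03)); print("walls"); rect(roi&(Z>.010)&(Z<.03))
roi[:]=0; roi[175:215,218:295]=1
print("by");rect(roi&(Z>.04))
roi[:]=0; roi[235:270,140:180]=1
print("w?");rect(roi&(Z>.02))
a=cv2.imread("pics/top0.png"); cv2.imwrite("pics/topl.png",cv2.resize(a[180:290,110:310],None,fx=4,fy=4,interpolation=cv2.INTER_CUBIC))
# region behind blocks
for n in ((380,180),(340,180),(370,172),(345,186),(400,190)): print(n,P[n[1],n[0]])
R=Rot.from_euler('xyz',observe()['tcp_rot']).as_matrix(); print(R); Tw=get_calibration("wrist")["world_from_camera"]
print("cam in tool",R.T@Tw[:3,:3],R.T@(Tw[:3,3]-observe()['eef_pos']))
E
```

```text
tops
[ 374  199   86   61 3323] ((513.7973022460938, -235.72354125976562), (178.80767822265625, 101.2623519897461), 77.7531967163086) 0.13892387261709727
tray
[235 218  32  43 498] ((495.76171875, 150.18307495117188), (99.09065246582031, 58.745540618896484), 24.020673751831055) 0.008892223041366243
[268 234  13  18 112] ((486.0765380859375, 94.0672607421875), (24.18202781677246, 46.60639953613281), 61.73100280761719) 0.008477211493300935
[281 251   9  12  60] ((453.3507385253906, 65.30039978027344), (34.16419982910156, 13.954813003540039), 25.604393005371094) 0.01080538319628328
[252 257  15  28 217] ((416.2856140136719, 129.36109924316406), (66.33293914794922, 33.575252532958984), 6.319540023803711) 0.009411849150595602
[267 265  24  16 175] ((415.6496276855469, 83.01798248291016), (26.773834228515625, 58.99955749511719), 22.093664169311523) 0.00926218754009189
walls
by
[225 182  20  20 291] ((604.408203125, 191.0305938720703), (44.596832275390625, 43.10681915283203), 47.285911560058594) 0.057905087105886405
[276 191  13  14 143] ((590.2634887695312, 75.71353149414062), (28.16067123413086, 29.25958251953125), 11.127516746520996) 0.06918906042396479
w?
[149 242  22  21 359] ((454.0110778808594, 370.1488037109375), (49.332149505615234, 48.9255485534668), 88.61878204345703) 0.03921378620860459
(380, 180) [ 0.6531 -0.164  -0.0043]
(340, 180) [ 0.6156 -0.0604  0.1628]
(370, 172) [ 0.6698 -0.1376  0.0095]
(345, 186) [ 0.6356 -0.0766 -0.0056]
(400, 190) [ 0.6286 -0.2143 -0.0019]
[[-0.0006  0.2579  0.9662]
 [-0.0014  0.9662 -0.2579]
 [-1.     -0.0015 -0.0002]]
cam in tool [[-0.0003 -0.2901  0.957 ]
 [ 1.     -0.0011  0.    ]
 [ 0.0011  0.957   0.2901]] [-0.1432 -0.0005 -0.0738]
```

View pics/topl.png

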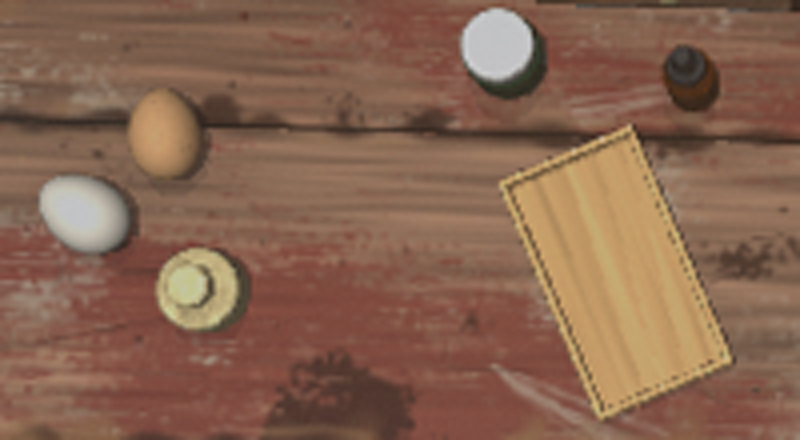

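```bash
cat >> h.py <<'E'
def Rtool(yaw,tilt=0.):
    # tilt>0: fingers point down and toward +x of heading
    ex=np.array([np.cos(yaw),np.sin(yaw),0]);ez=np.array([0,0,1.])
    tx=np.sin(tilt)*ex-np.cos(tilt)*ez; tz=np.cos(tilt)*ex+np.sin(tilt)*ez
    return np.stack([tx,np.cross(tz,tx),tz],1)
def rpy(yaw,tilt=0.): return Rot.from_matrix(Rtool(yaw,tilt)).as_euler('xyz')
class F:
    def __init__(s,x,y,yaw): s.o=np.array([x,y,0.]);s.yaw=yaw;s.R=Rot.from_euler('z',yaw).as_matrix()
    def w(s,*p): return s.o+s.R@np.array(p,float)
    def l(s,P): return (P-s.o)@s.R
def snap(n,tag):
    c=get_calibration(n); im,d=get_image(n); cv2.imwrite(f"pics/{tag}.png",im[:,:,::-1]); np.savez(f"{tag}.npz",d=d,im=im,K=c["intrinsics"],T=c["world_from_camera"])
    return im,d,c
def load(tag):
    z=np.load(f"{tag}.npz"); return z['im'],z['d'],dict(intrinsics=z['K'],world_from_camera=z['T'])
E
python3 - <<'E'
from h import *
rk=F(.5138,-.2357,np.radians(-12.25))
movep(rk.w(-.02,.03,.29),rpy(rk.yaw)); print(observe()['time_s'],observe()['q'])
snap("wrist","w1")
move_l(rk.w(-.02,-.07,.29),0.2); snap("wrist","w2"); print(observe()['time_s'])
E
```

```text
3.225 [-0.5287 -0.0172  1.6732  0.0002  1.4858 -1.8867]
3.975<sys>:0: UserWarning: Gimbal lock detected. Setting third angle to zero since it is not possible to uniquely determine all angles.
```

View pics/w1.png

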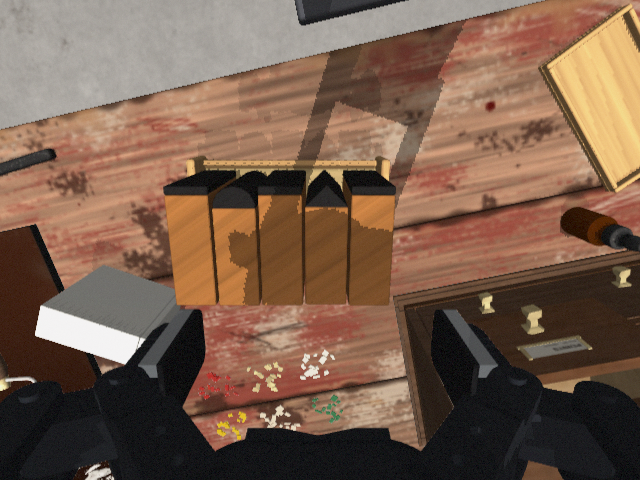

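View pics/w2.png

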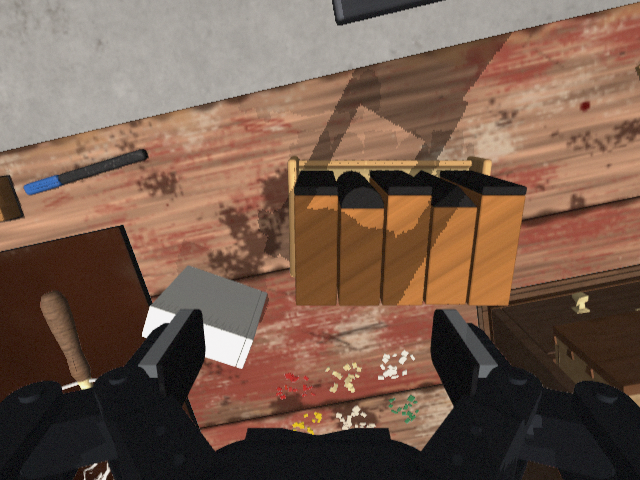

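```bash
python3 - <<'E' 2>/dev/null
from h import *
im,d,c=load("w2"); cv2.imwrite("pics/w2c.png",cv2.resize(im[150:320,280:540,::-1],None,fx=3,fy=3,interpolation=cv2.INTER_CUBIC))
for t in ("w1","w2"):
    im,d,c=load(t);P=cloud(c,d);Z=P[:,:,2]
    m=np.zeros_like(Z,bool); m[150:308,150:540]=1; m&=(Z>.13)&(Z<.146)
    q=P[m]; print(t,m.sum(),q[:,2].mean(),cv2.minAreaRect((q[:,:2]*1000).astype(np.float32)))
    # dark gap lines & per-block columns in rack frame
# block edges triangulated at known corners: back corners row ~303
im1,d1,c1=load("w1");im2,d2,c2=load("w2")
def tri(a,b):
    A=[];o=[]
    rs=[]
    for c,(u,v) in ((c1,a),(c2,b)):
        T=c["world_from_camera"];r=T[:3,:3]@np.linalg.solve(c["intrinsics"],[u,v,1.]);rs.append((T[:3,3],r/np.linalg.norm(r)))
    (o1,r1),(o2,r2)=rs
    M=np.stack([r1,-r2],1);s=np.linalg.lstsq(M,o2-o1,rcond=None)[0]
    p,q=o1+s[0]*r1,o2+s[1]*r2; return (p+q)/2,np.linalg.norm(p-q)
g=lambda im:cv2.cvtColor(im,cv2.COLOR_RGB2GRAY)
for n,im in (("w1",im1),("w2",im2)):
    G=g(im).astype(int)
    for v in (270,285,298):
        row=G[v]; xs=range(155,535)
        mins=[u for u in xs if row[u]<row[u-3]-12 and row[u]<row[u+3]-12 and row[u]==row[u-3:u+4].min()]
        print(n,v,mins)
E
```

```text
w1 25451 0.1384654138090366 ((514.8840942382812, -235.17864990234375), (178.3979034423828, 100.75789642333984), 77.75782775878906)
w2 25708 0.13845270651826902 ((514.8640747070312, -235.0496368408203), (178.18499755859375, 100.49671936035156), 77.66632080078125)
w1 270 [171, 216, 259, 304, 348]
w1 285 [217, 261, 303, 348, 449]
w1 298 [217, 260, 302, 348, 393]
w2 270 [226, 255, 339, 382, 427, 471]
w2 285 [338, 381, 424, 469, 532]
w2 298 [259, 268, 381, 424, 468]
```

View pics/w2c.png

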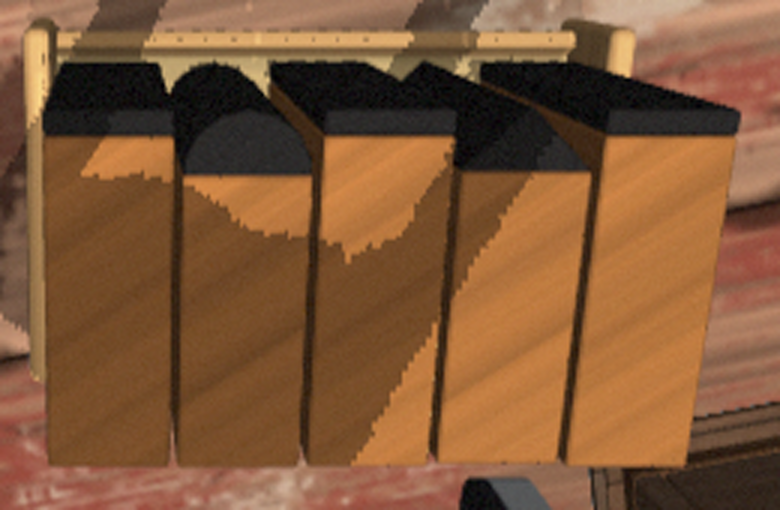

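```bash
cat >> h.py <<'E'
rk=F(.5149,-.2351,np.radians(-12.29))
E
python3 - <<'E' 2>/dev/null
from h import *
im1,d1,c1=load("w1");im2,d2,c2=load("w2")
for u in (217,260,302.5,348): print("w1",rk.l(pt(c1,u,296,.1385)))
for u in (338.5,381,424,468.5): print("w2",rk.l(pt(c2,u,296,.1385)))
def ray(c,u,v):
    T=c["world_from_camera"];r=T[:3,:3]@np.linalg.solve(c["intrinsics"],[u,v,1.]);return T[:3,3],r/np.linalg.norm(r)
for a,b in (((217,296),(338.3,296)),((260,296),(381,296))):
    (o1,r1),(o2,r2)=ray(c1,*a),ray(c2,*b)
    s=np.linalg.lstsq(np.stack([r1,-r2],1),o2-o1,rcond=None)[0]; print("tri",rk.l((o1+s[0]*r1+o2+s[1]*r2)/2))
# tray by top image colour contour
im=cv2.imread("pics/top0.png");hsv=cv2.cvtColor(im,cv2.COLOR_BGR2HSV)
roi=np.zeros(im.shape[:2],np.uint8);roi[205:292,225:302]=255
m=cv2.inRange(hsv,(12,60,120),(30,255,255))&roi
m=cv2.morphologyEx(m,cv2.MORPH_CLOSE,np.ones((5,5)));m=cv2.morphologyEx(m,cv2.MORPH_OPEN,np.ones((5,5)))
cn=max(cv2.findContours(m,cv2.RETR_EXTERNAL,cv2.CHAIN_APPROX_NONE)[0],key=cv2.contourArea)
r=cv2.minAreaRect(cn);c=get_calibration("top")
W=np.array([pt(c,u,v,.016) for u,v in cn[:,0]]);print(r,cv2.minAreaRect((W[:,:2]*1000).astype(np.float32)))
E
```

```text
w1 [ 0.0413 -0.0538  0.1385]
w1 [ 0.0413 -0.0182  0.1385]
w1 [0.0412 0.017  0.1385]
w1 [0.0412 0.0547 0.1385]
w2 [ 0.0411 -0.0532  0.1385]
w2 [ 0.0411 -0.018   0.1385]
w2 [0.0412 0.0176 0.1385]
w2 [0.0412 0.0545 0.1385]
tri [ 0.0406 -0.0535  0.1397]
tri [ 0.041  -0.0181  0.139 ]
((263.0, 249.0), (84.0, 76.0), 90.0) ((470.0405578613281, 121.2640609741211), (206.27764892578125, 187.1063232421875), 1.905140995979309)
```

```bash
python3 - <<'E' 2>/dev/null
from h import *
ya=rk.yaw-np.pi/2
print(inverse_kinematics(rk.w(.082,-.036,.118),rpy(ya)))
gripper_to(0.0,40)
movep(rk.w(.082,-.036,.21),rpy(ya)); 
f=move_l(rk.w(.082,-.036,.118),0.08,max_force=8)
o=observe();print(f,o['time_s'],rk.l(o['eef_pos']),o['ft_force'],o['opening'])
snap("wrist","w3");snap("side","s3")
E
```

```text
[-0.576   0.3849  1.5433  0.      1.2134 -0.3615]
False 7.5417 [ 0.0825 -0.0362  0.1188] [0.4384 0.027  0.4172] 2.7404497683841855e-05
```

View pics/w3.png

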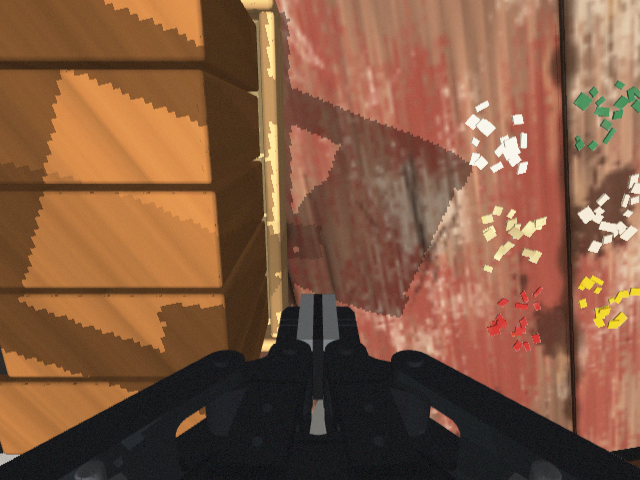

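View pics/s3.png

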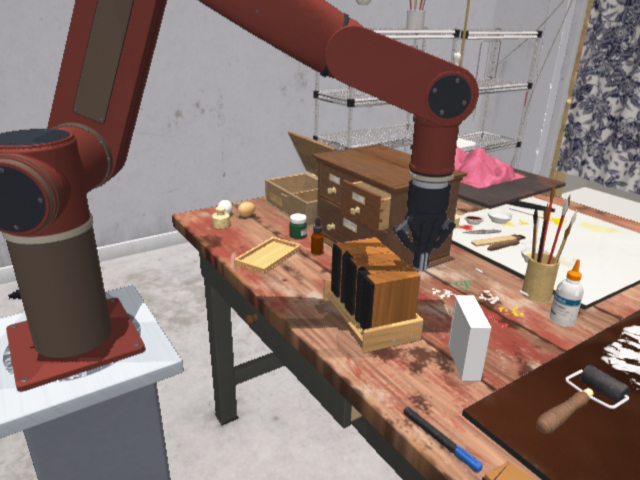

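```bash
python3 - <<'E' 2>/dev/null
from h import *
for x in (.062,.052,.042):
    f=move_l(rk.w(x,-.036,.118),0.03,max_force=12)
    o=observe();print(f,o['time_s'],rk.l(o['eef_pos']),rk.R.T@o['ft_force'])
    if f: break
snap("wrist","w4");snap("side","s4")
E
python3 -c "
import cv2
a=cv2.imread('pics/s4.png')[200:360,290:490];b=cv2.resize(a,None,fx=2.4,fy=2.4)
c=cv2.imread('pics/w4.png')[0:400,0:400];cv2.imwrite('pics/m4.png',cv2.hconcat([b,cv2.resize(c,(300,384))[:384]]) if b.shape[0]==384 else b)"
```

```text
False 8.4583 [ 0.0621 -0.036   0.1181] [-0.3589  0.8844 -0.8053]
False 8.9417 [ 0.0517 -0.036   0.1179] [ 0.4565  0.1703 -0.2381]
False 9.425 [ 0.0418 -0.036   0.1179] [-0.2966  0.2866  0.5648]
```

View pics/m4.png

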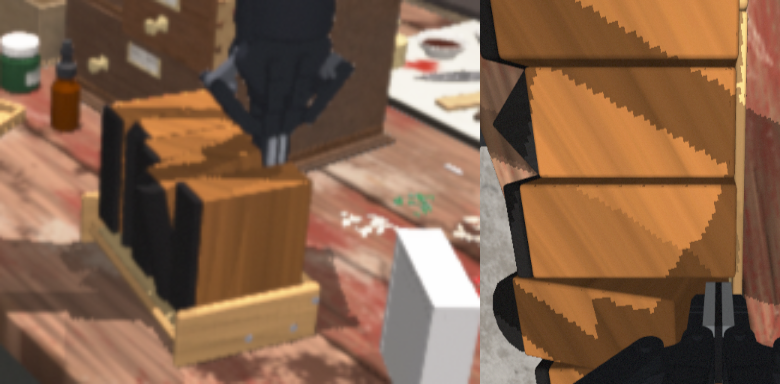

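```bash
python3 - <<'E' 2>/dev/null
from h import *
for x in (.034,.028,.022,.018):
    f=move_l(rk.w(x,-.036,.118),0.03,max_force=8)
    o=observe();print(f,o['time_s'],rk.l(o['eef_pos']),rk.R.T@o['ft_force'])
    if f: break
hold(.1)
snap("wrist","w5");snap("side","s5")
E
python3 -c "
import cv2
a=cv2.imread('pics/s5.png')[200:360,290:490];b=cv2.resize(a,None,fx=2.4,fy=2.4)
c=cv2.imread('pics/w5.png')[0:400,0:400];cv2.imwrite('pics/m5.png',cv2.hconcat([b,cv2.resize(c,(300,384))[:384]]) if b.shape[0]==384 else b)"
```

```text
False 9.9417 [ 0.0337 -0.036   0.1179] [ 0.4602 -0.2172  0.2135]
False 10.2917 [ 0.0278 -0.036   0.118 ] [-0.8399  0.0648 -0.6097]
False 10.6417 [ 0.0218 -0.036   0.118 ] [-0.3909 -0.1162 -0.3961]
False 10.925 [ 0.0178 -0.036   0.118 ] [-0.8518 -0.5664 -0.3537]
```

View pics/m5.png

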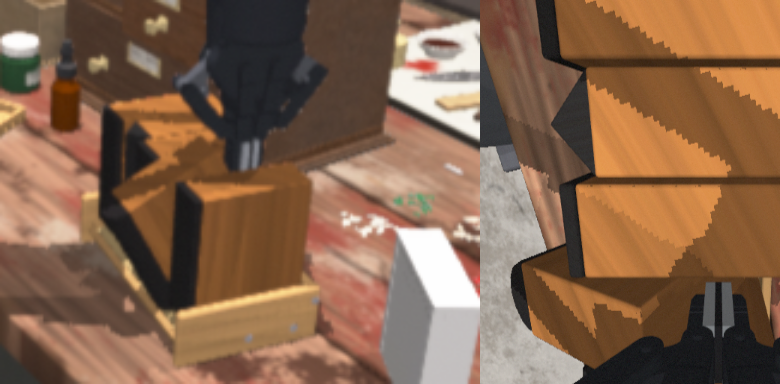

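```bash
python3 - <<'E' 2>/dev/null
from h import *
move_l(rk.w(.024,-.036,.118),0.1);move_l(rk.w(.024,-.036,.23),0.2)
movep(rk.w(-.07,-.036,.28),rpy(rk.yaw)); gripper_to(.06)
o=observe();print(o['time_s'],o['q'],o['opening'])
im,d,c=snap("wrist","w6")
P=rk.l(cloud(c,d)); 
for v in range(60,330,20): print(v,P[v,318],P[v,330])
E
```

```text
14.1417 [-0.6825 -0.0926  1.7638  0.      1.4704 -2.0387] 0.05998801025467801
60 [-0.3202 -0.0346 -0.7889] [-0.3195 -0.0004 -0.7848]
80 [-0.2668 -0.0346 -0.7852] [-0.2666  0.     -0.7841]
100 [-0.2123 -0.0347 -0.7827] [-0.2123  0.0004 -0.7835]
120 [-0.1483 -0.0359  0.0012] [-0.1483 -0.0234  0.0006]
140 [-0.1282 -0.0359  0.0016] [-0.1282 -0.0232  0.0007]
160 [-0.1075 -0.0359  0.0004] [-0.1075 -0.0231  0.0009]
180 [-0.0863 -0.0359  0.0015] [-0.0862 -0.0229  0.0013]
200 [-0.0861 -0.0361  0.1167] [-0.0863 -0.0265  0.1178]
220 [-0.072  -0.0361  0.1264] [-0.0718 -0.0266  0.1255]
240 [-0.0576 -0.0361  0.1332] [-0.0574 -0.0267  0.1326]
260 [-0.0438 -0.0361  0.1407] [-0.0437 -0.0269  0.1406]
280 [-0.0305 -0.0362  0.1489] [-0.0302 -0.027   0.1481]
300 [-0.0168 -0.0362  0.155 ] [-0.0172 -0.0271  0.156 ]
320 [ 0.0587 -0.0361  0.0458] [ 0.0584 -0.0231  0.0463]
```

View pics/w6.png

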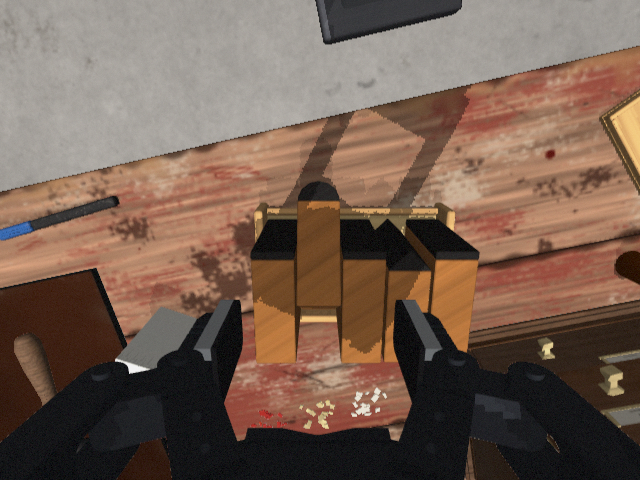

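```bash
python3 - <<'E' 2>/dev/null
from h import *
im,d,c=load("w6");P=rk.l(cloud(c,d))
pl=(np.abs(P[...,2]-(.1112+(P[...,0]+.098)*np.tan(np.radians(28.5))))<.006)&(abs(P[...,1]+.036)<.03)&(P[...,0]<-.012)&(P[...,0]>-.105)
for v in range(186,312,12):
    u=np.where(pl[v])[0]
    if len(u): print(v,u.min(),u.max(),P[v,u.min()],P[v,u.max()],(P[v,u.min(),1]+P[v,u.max(),1])/2)
q=P[pl];A=np.c_[q[:,0],q[:,1],np.ones(len(q))];s=np.linalg.lstsq(A,q[:,2],rcond=None)[0];print(np.degrees(np.arctan(s[:2])),s, q[:,0].min(),q[:,0].max(),q[:,2].min())
# check neighbours tops
for y in (-.072,0,.036,.072):
    m=(abs(P[...,1]-y)<.012)&(P[...,2]>.13)&(P[...,2]<.146);print(y,P[m][:,2].mean(),P[m][:,2].std(),P[m][:,0].min(),P[m][:,0].max())
for t in (0,7,14,20,28): 
  for th in (1,): 
    tt=np.radians(t); print(t,inverse_kinematics(rk.w(-.065,-.036,.1),rpy(rk.yaw,tt)), inverse_kinematics([.47,.121,.1],rpy(np.radians(25),tt-np.radians(28))))
E
```

```text
186 305 331 [-0.0965 -0.0465  0.1115] [-0.0964 -0.0256  0.111 ] -0.03604658024406468
198 298 338 [-0.0875 -0.0521  0.1156] [-0.0874 -0.02    0.1151] -0.0360553331646296
210 297 339 [-0.079  -0.0527  0.1213] [-0.0788 -0.0194  0.121 ] -0.03607504718918315
222 297 339 [-0.0702 -0.0527  0.1257] [-0.0706 -0.0196  0.1275] -0.03614844400636334
234 297 339 [-0.0619 -0.0525  0.131 ] [-0.0617 -0.0197  0.1305] -0.036096928607864724
246 297 339 [-0.0535 -0.0524  0.1355] [-0.053  -0.0197  0.1341] -0.03608279501600822
258 280 356 [-0.0448 -0.0656  0.1388] [-0.0447 -0.0067  0.1388] -0.03613387223239147
270 290 348 [-0.0353 -0.058   0.1401] [-0.0351 -0.0127  0.1396] -0.035342743014303735
282 296 340 [-0.0287 -0.053   0.1484] [-0.028  -0.0193  0.1469] -0.03611425019803571
294 296 340 [-0.0201 -0.053   0.1514] [-0.0204 -0.0194  0.1522] -0.03619958038084048
[28.1251 -0.0035] [ 0.5345 -0.0001  0.164 ] -0.1001024091188145 -0.012763775025696259 0.10861069453867517
-0.072 0.13858663719087438 0.0010478018312283616 -0.05043465405027874 0.05011677629936827
0 0.13861287885125015 0.0010401347259252232 -0.05045147523942306 0.05034640966492019
0.036 0.13821597963211724 0.0013893018586377695 -0.050626231782919064 0.04921814806616925
0.072 0.13858278705462593 0.001210923755494667 -0.050262682463459364 0.03730389521334109
0 [-0.678   0.0902  1.9342  0.      1.1172 -2.0343] [ 0.1738  0.4224  1.6119 -0.1222  1.5816 -1.8051]
7 [-0.7168  0.0014  2.0319  0.0697  1.0022 -2.1075] [ 0.1577  0.3226  1.7074 -0.0993  1.4656 -1.8213]
14 [-0.7616 -0.0823  2.1286  0.1624  0.892  -2.2071] [ 0.1386  0.2228  1.8046 -0.0728  1.3487 -1.8441]
20 [-0.8052 -0.1482  2.21    0.2676  0.8044 -2.321 ] [ 0.1195  0.1377  1.8889 -0.0457  1.248  -1.8703]
28 [-0.871  -0.2242  2.3149  0.4578  0.7053 -2.5271] [ 0.0893  0.0256  2.0022 -0.      1.1139 -1.9178]
```

```bash
python3 - <<'E' 2>/dev/null
from h import *
t=np.radians(14);g=np.array([-.066,-.0361,.094]);ax=np.array([np.sin(t),0,-np.cos(t)])
movep(rk.w(*(g-.085*ax)),rpy(rk.yaw,t))
f=move_l(rk.w(*g),0.08,max_force=8);hold(.1)
o=observe();print(f,o['time_s'],rk.l(o['eef_pos']),rk.R.T@o['ft_force'],o['q'])
if not f:
    gripper_to(.0,60); hold(.1)
o=observe();print(o['time_s'],o['opening'],rk.R.T@o['ft_force'],o['torque'])
snap("wrist","w7");snap("side","s7")
E
python3 -c "
import cv2
a=cv2.imread('pics/s7.png')[200:360,290:450];b=cv2.resize(a,None,fx=2.5,fy=2.5)
c=cv2.imread('pics/w7.png')[150:400,170:420];cv2.imwrite('pics/m7.png',cv2.hconcat([b,cv2.resize(c,(400,400))]))"
```

```text
False 16.0083 [-0.0656 -0.0364  0.0947] [-0.4064 -0.119  -0.2822] [-0.7631 -0.0755  2.134   0.1646  0.8789 -2.2116]
16.4583 0.03280429487987653 [-2.5574  1.1796  6.0424] [0.3379 0.2976 0.0507]
```

View pics/m7.png

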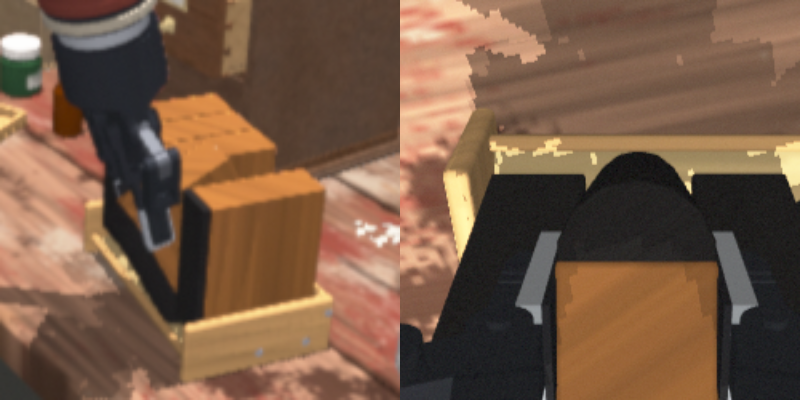

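```bash
python3 - <<'E' 2>/dev/null
from h import *
gripper_to(0,80)
g=rk.l(observe()['eef_pos']);a=np.array([-np.sin(np.radians(28)),0,np.cos(np.radians(28))])
for s in (.02,.15):
    f=move_l(rk.w(*(g+s*a)),0.08,max_force=25)
    o=observe();print(f,o['time_s'],rk.l(o['eef_pos']),o['opening'],rk.R.T@o['ft_force'],o['torque'])
    if f: break
snap("wrist","w8");snap("side","s8")
E
```

```text
False 17.1833 [-0.0754 -0.0362  0.1121] 0.03300252726185243 [-0.4328 -0.133  -2.6718] [0.0672 0.2835 0.0266]
False 18.9583 [-0.1363 -0.036   0.2265] 0.03293824427299389 [ 0.8117  0.1867 -2.9312] [ 0.0878  0.2659 -0.0211]
```

View pics/s8.png

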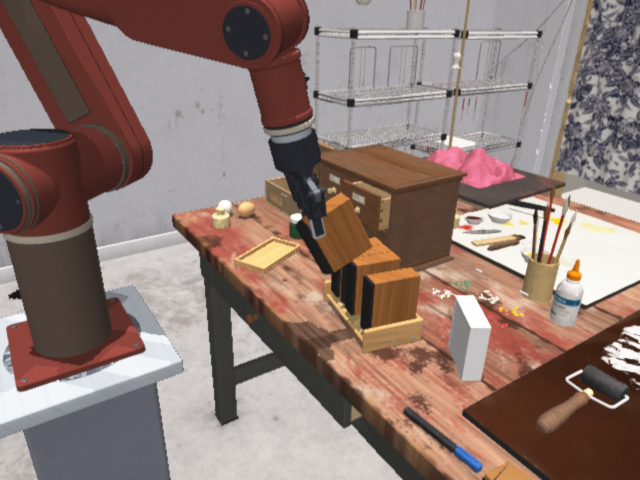

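View pics/w8.png

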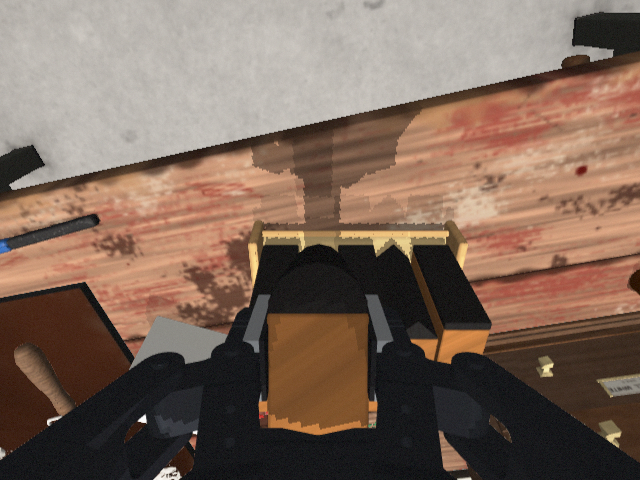

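```bash
python3 - <<'E' 2>/dev/null
from h import *
im,d,c=snap("top","t9")
for u,v in ((235,225.75),(268,211.5),(293.5,270),(260.5,284.5)): print(pt(c,u,v,.016))
Q=np.array([pt(c,u,v,.016)[:2] for u,v in ((235,225.75),(268,211.5),(293.5,270),(260.5,284.5))])
print(Q.mean(0),np.degrees(np.arctan2(*(Q[1]+Q[0]-Q[2]-Q[3])[::-1])),np.linalg.norm(Q[0]-Q[3]),np.linalg.norm(Q[0]-Q[1]))
w=load("w1");
E
```

```text
[0.5244 0.1917 0.016 ]
[0.5621 0.1121 0.016 ]
[0.42   0.0443 0.016 ]
[0.3825 0.1231 0.016 ]
[0.4723 0.1178] 25.647165911170923 0.15763444909496294 0.08810997186853485
```

```bash
cat >> h.py <<'E'
tr=F(.4723,.1178,np.radians(25.65))
E
python3 - <<'E' 2>/dev/null
from h import *
t=np.radians(-14)
movep(rk.w(-.13,-.036,.31),rpy(rk.yaw,t))
movep(tr.w(.0,-.02,.31),rpy(tr.yaw,t)); hold(.2)
o=observe();print(o['time_s'],o['opening'],o['q'],o['ft_force'])
im,d,c=snap("wrist","w10");snap("side","s10");snap("top","t10")
E
```

```text
21.2083 0.032584363908568094 [ 0.098   0.0518  1.5846 -0.0837  1.7349 -1.9223] [-0.79   -0.8336 -1.9977]
```

View pics/w10.png

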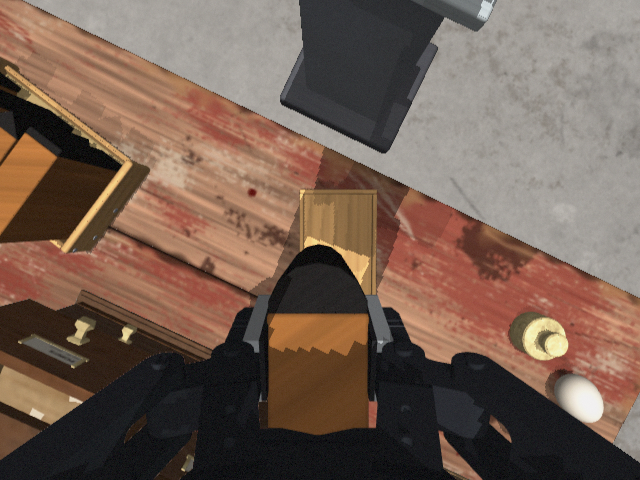

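View pics/s10.png

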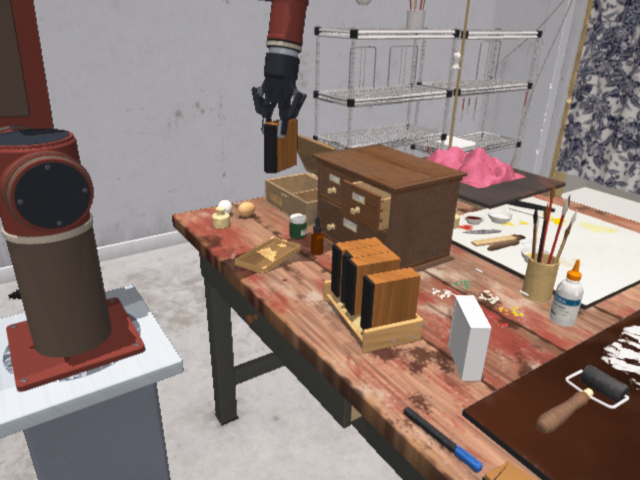

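```bash
python3 - <<'E' 2>/dev/null
from h import *
im,d,c=load("w10");P=tr.l(cloud(c,d))
for u,v in ((300.5,190),(376.5,190),(376.5,285),(302,230)): print(tr.l(pt(c,u,v,.016)))
o=observe(); tc=tr.l(o['eef_pos']); print("tcp",tc)
B=np.zeros(d.shape,bool);B[245:430,262:375]=1
m=B&(P[...,2]>tc[2]+.0)&(P[...,2]<tc[2]+.08)
print(P[270,320],P[330,320],P[400,320])
q=P[275:425,290:350].reshape(-1,3);q=q[abs(q[:,2]-np.median(q[:,2]))<.01]
s,_,_,_=np.linalg.lstsq(np.c_[q[:,:2],np.ones(len(q))],q[:,2],rcond=None);print("slope deg",np.degrees(np.arctan(s[:2])),s)
pl=B&(abs(P[...,2]-(P[...,0]*s[0]+P[...,1]*s[1]+s[2]))<.004)
for v in range(248,300,8):
    u=np.where(pl[v])[0]
    if len(u): print(v,u.min(),u.max(),P[v,u.min()],P[v,u.max()],(P[v,u.min(),1]+P[v,u.max(),1])/2)
Ps=tr.l(cloud(*[load("s10")[i] for i in (2,1)]))
im=load("s10")[0]; cv2.imwrite("pics/s10c.png",cv2.resize(im[80:200,230:330,::-1],None,fx=5,fy=5,interpolation=cv2.INTER_CUBIC))
E
```

```text
[-0.0756 -0.041   0.016 ]
[-0.0753  0.0468  0.016 ]
[0.0353 0.0473 0.016 ]
[-0.0294 -0.0395  0.016 ]
tcp [-0.0002 -0.0206  0.3099]
[-0.0224 -0.0206  0.3407] [-0.0024 -0.0207  0.3402] [ 0.0208 -0.0208  0.3412]
slope deg [0. 0.] [0. 0. 0.]
248 262 367 [-0.0076 -0.0882  0.0017] [-0.0073  0.0377  0.0036] -0.02528259621664905
256 262 344 [ 0.0021 -0.0885  0.0008] [0.0021 0.0101 0.0039] -0.039169008204974765
264 262 357 [ 0.0116 -0.0884  0.002 ] [0.0118 0.0257 0.0038] -0.03134217716919253
272 262 369 [ 0.0213 -0.0885  0.0022] [0.0215 0.0401 0.0038] -0.02417424088273183
280 262 277 [ 0.0312 -0.0888  0.0005] [ 0.0313 -0.0707  0.0006] -0.07973675880597564
288 262 273 [ 0.0409 -0.0889  0.0007] [ 0.0409 -0.0755  0.001 ] -0.0822070474049579
```

View pics/s10c.png

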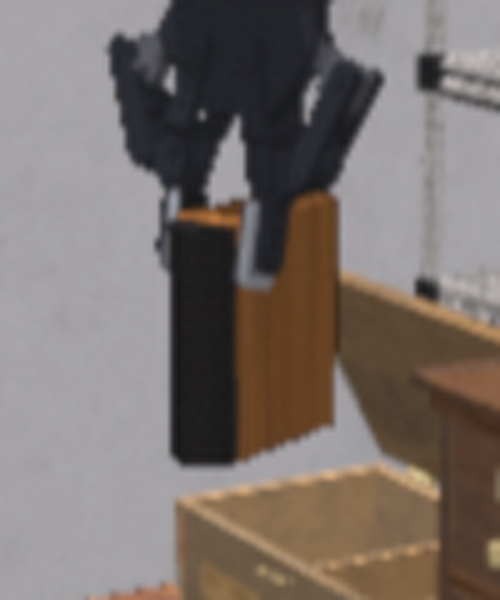

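```bash
python3 - <<'E' 2>/dev/null
from h import *
im,d,c=load("w10");P=tr.l(cloud(c,d))
q=P[260:425,285:355].reshape(-1,3);q=q[np.isfinite(q).all(1)];q=q[abs(q[:,2]-.3405)<.008]
s=np.linalg.lstsq(np.c_[q[:,:2],np.ones(len(q))],q[:,2],rcond=None)[0];print(len(q),"slope deg",np.degrees(np.arctan(s[:2])),s)
for v in range(244,300,6):
    u=[k for k in range(262,376) if abs(P[v,k,2]-.3405)<.006]
    if u: print(v,min(u),max(u),P[v,min(u)],P[v,max(u)],(P[v,min(u),1]+P[v,max(u),1])/2)
E
```

```text
11095 slope deg [1.6427 0.258 ] [0.0287 0.0045 0.3404]
262 309 324 [-0.0244 -0.0244  0.3345] [-0.0244 -0.0192  0.3346] -0.02179835965557078
268 293 342 [-0.0228 -0.0296  0.3382] [-0.0226 -0.0132  0.3372] -0.021429700064530675
274 285 350 [-0.0205 -0.0325  0.3359] [-0.0203 -0.0104  0.3352] -0.021436219829574082
280 278 356 [-0.0188 -0.0346  0.3384] [-0.0189 -0.0088  0.3398] -0.021711386940473303
286 275 359 [-0.0168 -0.0357  0.3383] [-0.0169 -0.0078  0.3396] -0.02171582298351933
292 272 362 [-0.0148 -0.0366  0.3387] [-0.0147 -0.0067  0.3387] -0.021654360544769543
298 270 365 [-0.013  -0.0372  0.3396] [-0.0127 -0.0056  0.3385] -0.021424907165868347
```

```bash
python3 - <<'E' 2>/dev/null
from h import *
t=np.radians(-15.3)
movep(tr.w(-.023,.003,.16),rpy(tr.yaw,t)); move_l(tr.w(-.023,.003,.100),.1);hold(.2)
o=observe();print(o['time_s'],o['opening'],tr.l(o['eef_pos']),o['ft_force'])
snap("side","s11");im,d,c=snap("wrist","w11");P=tr.l(cloud(c,d));zt=np.nanmedian(P[330:400,300:340,2])
q=P[285:425,285:355].reshape(-1,3);q=q[np.isfinite(q).all(1)];q=q[abs(q[:,2]-zt)<.008]
s=np.linalg.lstsq(np.c_[q[:,:2],np.ones(len(q))],q[:,2],rcond=None)[0];print(zt,"slope",np.degrees(np.arctan(s[:2])),q[:,0].min())
E
python3 -c "
import cv2
a=cv2.imread('pics/s11.png')[130:290,200:360];cv2.imwrite('pics/m11.png',cv2.resize(a,None,fx=3.5,fy=3.5))"
```

```text
22.9667 0.033053962572202444 [-0.0224  0.0028  0.1008] [-0.6893 -0.0844 -2.3334]
0.13117826414611833 slope [-0.1092  0.2235] -0.03900730030319651
```

View pics/m11.png

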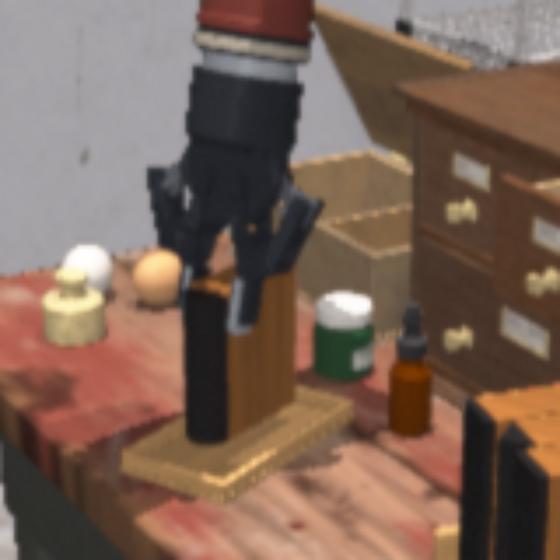

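View pics/w11.png

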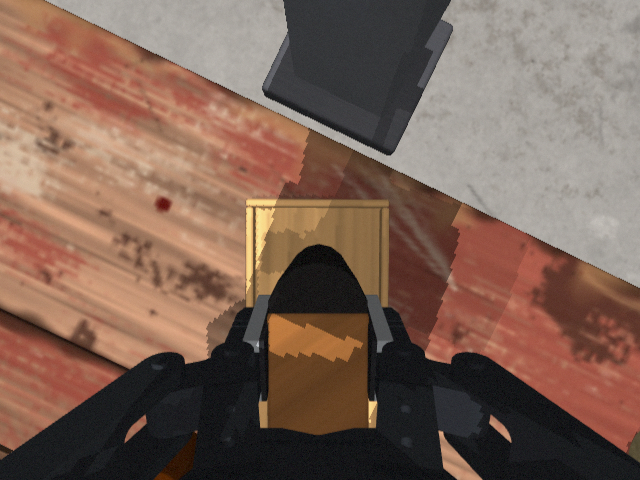

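```bash
python3 - <<'E' 2>/dev/null
from h import *
p=tr.l(observe()['eef_pos'])
f=move_l(tr.w(-.023,.003,.079),.02,max_force=4);hold(.1)
o=observe();print(f,o['time_s'],o['opening'],tr.l(o['eef_pos']),o['ft_force'])
if f and abs(o['eef_pos'][2]-.0847)<.005:
    gripper_to(.055,30);hold(.3)
    o=observe();print(o['time_s'],o['opening'],o['ft_force'])
snap("wrist","w12");snap("side","s12")
E
python3 -c "
import cv2
a=cv2.imread('pics/s12.png')[130:290,200:360];b=cv2.imread('pics/w12.png')[150:430,180:460];cv2.imwrite('pics/m12.png',cv2.hconcat([cv2.resize(a,(400,400)),cv2.resize(b,(400,400))]))"
```

```text
True 23.8667 0.033040935635280426 [-0.0235  0.0031  0.0864] [-1.0492 -1.0935  4.8574]
24.5083 0.05503759044607288 [ 0.7418  0.6411 -0.7312]
```

View pics/m12.png

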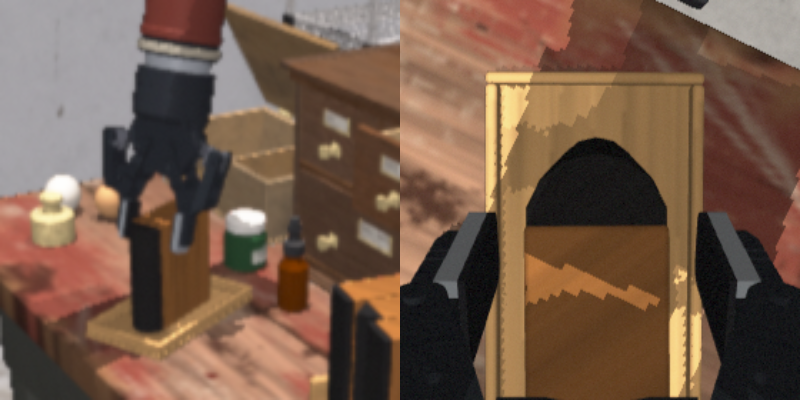

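Standing free between the open fingers. Retract straight up and check everything.

```bash
python3 - <<'E' 2>/dev/null
from h import *
move_l(tr.w(-.023,.003,.25),.12)
movep(tr.w(-.08,.003,.32),rpy(tr.yaw,0));hold(.2)
im,d,c=snap("wrist","w13");snap("side","s13");snap("top","t13")
P=tr.l(cloud(c,d));m=(P[...,2]>.10)&(P[...,2]<.13)&(abs(P[...,0])<.1)&(abs(P[...,1])<.06);q=P[m]
s=np.linalg.lstsq(np.c_[q[:,:2],np.ones(len(q))],q[:,2],rcond=None)[0]
print(m.sum(),np.median(q[:,2]),np.degrees(np.arctan(s[:2])),q.min(0),q.max(0), cv2.minAreaRect((q[:,:2]*1000).astype(np.float32)))
_,d,c=load("t13");P=rk.l(cloud(c,d))
for y in (-.072,-.036,0,.036,.072):
    m=(abs(P[...,1]-y)<.012)&(abs(P[...,0])<.1)&(P[...,2]>.12)&(P[...,2]<.16);print(y,m.sum(),P[m][:,2].mean() if m.any() else 0,P[m][:,0].min() if m.any() else 0,P[m][:,0].max() if m.any() else 0)
P=cloud(c,d)
for n,r in (("jar",(175,215,218,255)),("bottle",(185,215,268,298)),("weight",(235,270,140,180))):
    q=P[r[0]:r[1],r[2]:r[3]].reshape(-1,3);q=q[q[:,2]>.025];print(n,cv2.minAreaRect((q[:,:2]*1000).astype(np.float32)))
print(observe()['time_s'])
E
```

```text
3297 0.11561119164600503 [ 1.4864 -0.1715] [-0.0497 -0.0141  0.1   ] [0.0502 0.0197 0.1184] ((0.25188446044921875, 2.7825002670288086), (33.762657165527344, 99.92654418945312), 89.90660095214844)
-0.072 482 0.13912824182316458 -0.050815813552238825 0.049428714997655644
-0.036 0 0 0 0
0 480 0.13887869061398367 -0.051015145167820936 0.04969616836798104
0.036 448 0.1386584953389483 -0.050842400666743504 0.04886620426014977
0.072 474 0.13892765069961288 -0.051291474756542436 0.049587259278149165
jar ((612.9024658203125, 177.40420532226562), (46.04937744140625, 79.93021392822266), 33.171180725097656)
bottle ((588.9052124023438, 75.93605041503906), (27.88625717163086, 31.268814086914062), 19.803110122680664)
weight ((458.6711120605469, 385.4913635253906), (84.09980010986328, 49.31837844848633), 74.76826477050781)
27.025
```

View pics/w13.png

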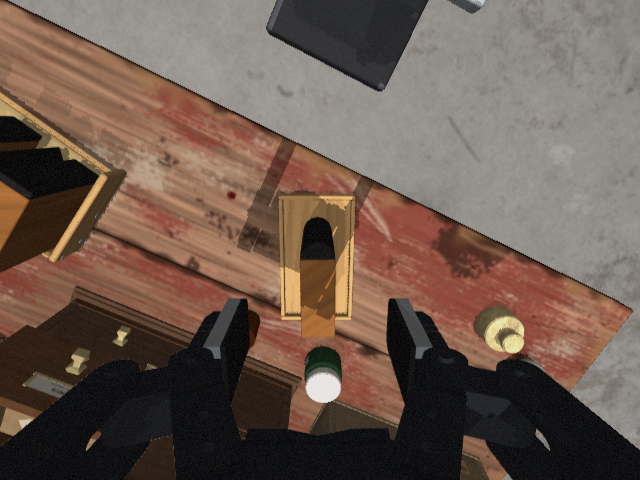

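View pics/s13.png

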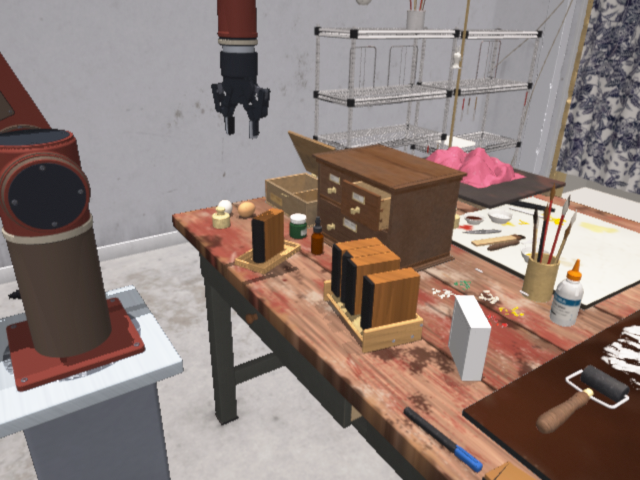

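```bash
python3 -c "
from plant import *
job_done()"
```

```text
the job is handed in; nothing more can be done
```

I tipped the round-nosed block forward, lifted it out and stood it upright in the tray. I handed the job in after about 27 s; no verdict was reported.

**How it went:**
- **Tipping:** I used the shut fingers behind the block's back. It came to rest leaning 28.1°, measured before gripping.
- **Lifting:** I gripped it by its flat sides at the top front and lifted it along its own axis.
- **Placing:** I lowered it until the tray floor was felt, released it and withdrew straight up.

**Last checks:**
- **Block in the tray:** its centre is about (0, 3) mm from my estimate of the tray's middle. Its top is 115.6 mm above the table, against 115 expected. The last slope fit gave 1.5° and probably includes some side pixels, because a fit of the top while the block was held 16 mm above the floor gave about 0.1°.
- **Tray position:** the overhead and wrist views disagreed by about 4 mm. This does not matter, with over 20 mm of room on each side.
- **Other four blocks:** tops at 138.7–139.1 mm and fronts at −51 mm in the rack, the same as at the start.
- **Bystanders:** the bottle was measured at about the same place as at the start. My final numeric check of the jar and the weight failed because other things were in the measuring window. I judged those two only from the pictures, where they look untouched.

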